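# Set out the microscope objectives in order of height

### The job

Get the four microscope objectives ready for fitting: stand them upright on the four marks of the rail, one centred on each mark, in order of height, with the shortest next to the teal end stop and the tallest next to the grey one. They are delicate optics, so do not tip them over or drop them, and leave them all standing released.

Things in the scene. Friction and masses are not known exactly. Their poses are not given: they have to be found in the camera images.
- red_objective (a point): Microscope objective with a red band and red cone at its top, the shortest of the four: 40 mm tall overall, loose, standing upright lens up on the bench. Grey base cap 34 mm in diameter and 8 mm high, then a straight black barrel 32 mm in diameter from 8 to 28 mm above the underside (grip here), then the red cone and a 14 mm black nose. About 100 g. This point is on its axis, half-way up (20 mm above its underside); z points up the axis.
- yellow_objective (a point): Microscope objective with a yellow band and yellow cone at its top, the second shortest of the four: 54 mm tall overall, loose, standing upright lens up on the bench. Grey base cap 34 mm in diameter and 8 mm high, then a straight black barrel 32 mm in diameter from 8 to 42 mm above the underside (grip here), then the yellow cone and a 14 mm black nose. About 130 g. This point is on its axis, half-way up (27 mm above its underside); z points up the axis.
- blue_objective (a point): Microscope objective with a blue band and blue cone at its top, the second tallest of the four: 68 mm tall overall, loose, standing upright lens up on the bench. Grey base cap 34 mm in diameter and 8 mm high, then a straight black barrel 32 mm in diameter from 8 to 56 mm above the underside (grip here), then the blue cone and a 14 mm black nose. About 160 g. This point is on its axis, half-way up (34 mm above its underside); z points up the axis.
- white_objective (a point): Microscope objective with a white band and white cone at its top, the tallest of the four: 82 mm tall overall, loose, standing upright lens up on the bench. Grey base cap 34 mm in diameter and 8 mm high, then a straight black barrel 32 mm in diameter from 8 to 70 mm above the underside (grip here), then the white cone and a 14 mm black nose. About 190 g. This point is on its axis, half-way up (41 mm above its underside); z points up the axis.
- mark_a: Round flat white mark, 44 mm in diameter with a black edge and centre dot, left-most (+y end) of the row of four as seen from the robot, painted on the fixed flat aluminium rail (70 x 380 mm, top 12 mm above the bench). Origin: centre of the mark, on the rail's top; x points across the rail (away from the robot), y along the rail (to the left). Marks are 75 mm apart.
- mark_b: Round flat white mark, 44 mm in diameter with a black edge and centre dot, second from the left of the row of four as seen from the robot, painted on the fixed flat aluminium rail (70 x 380 mm, top 12 mm above the bench). Origin: centre of the mark, on the rail's top; x points across the rail (away from the robot), y along the rail (to the left). Marks are 75 mm apart.
- mark_c: Round flat white mark, 44 mm in diameter with a black edge and centre dot, third from the left of the row of four as seen from the robot, painted on the fixed flat aluminium rail (70 x 380 mm, top 12 mm above the bench). Origin: centre of the mark, on the rail's top; x points across the rail (away from the robot), y along the rail (to the left). Marks are 75 mm apart.
- mark_d: Round flat white mark, 44 mm in diameter with a black edge and centre dot, right-most (-y end) of the row of four as seen from the robot, painted on the fixed flat aluminium rail (70 x 380 mm, top 12 mm above the bench). Origin: centre of the mark, on the rail's top; x points across the rail (away from the robot), y along the rail (to the left). Marks are 75 mm apart.
- stop_teal: Teal block fixed on one end of the rail, 60 mm across the rail, 20 mm along it, 20 mm high, its centre 62.5 mm beyond the nearest mark's centre. It may be at the left or at the right end; a grey block of the same size is at the other end. Origin: centre of its underside, on the rail's top.

How it is judged:
At the end, for the whole second after the job is handed in: Each objective stands upright (within 0.1 rad) on the rail, at rest and released, its axis within 12 mm of the centre of its own mark: red, yellow, blue, white counted from the mark nearest the teal stop, that is from shortest to tallest (((horizontal distance between stop_teal and mark_a below 0.09 m and horizontal distance between red_objective and mark_a below 0.012 m and horizontal distance between yellow_objective and mark_b below 0.012 m and horizontal distance between blue_objective and mark_c below 0.012 m and horizontal distance between white_objective and mark_d below 0.012 m) or (horizontal distance between stop_teal and mark_d below 0.09 m and horizontal distance between red_objective and mark_d below 0.012 m and horizontal distance between yellow_objective and mark_c below 0.012 m and horizontal distance between blue_objective and mark_b below 0.012 m and horizontal distance between white_objective and mark_a below 0.012 m)) and height (world z) of red_objective between 0.028 and 0.036 m and angle between each of red_objective, yellow_objective, blue_objective, white_objective's own z axis and vertical below 0.1 rad and linear speed of each of obj_red, obj_yellow, obj_blue, obj_white below 0.02 m/s and height (world z) of yellow_objective between 0.035 and 0.043 m and height (world z) of blue_objective between 0.042 and 0.05 m and height (world z) of white_objective between 0.049 and 0.057 m); the robot touches nothing.
It fails at once if an objective is tipped over (more than 40 degrees) (angle between any of red_objective, yellow_objective, blue_objective, white_objective's own z axis and vertical above 0.7 rad).
It fails at once if an objective is dropped (free of the fingers and faster than 0.6 m/s, a fall of about 20 mm) ((contact force between the fingers and obj_red below 0.01 N and linear speed of obj_red above 0.6 m/s) or (contact force between the fingers and obj_yellow below 0.01 N and linear speed of obj_yellow above 0.6 m/s) or (contact force between the fingers and obj_blue below 0.01 N and linear speed of obj_blue above 0.6 m/s) or (contact force between the fingers and obj_white below 0.01 N and linear speed of obj_white above 0.6 m/s)).
It also fails if it takes over 112 s, if anything falls off the work surface, if the arm or the gripper's body presses on something with over 40 N, if the wrist force passes 120 N, or if a joint passes its speed limit or range.

### The arm

A 6-joint arm with a two-finger parallel gripper is mounted at the origin on the work surface. World frame = base frame: x ahead of the robot, y to its left, z up, the work surface at z = 0. Lengths are in m, angles in rad, forces in N, time in s.
With the tool pointing down it reaches from about 0.3 to 0.875 m from the base axis. Payload 6.4 kg.
Tool frame: the origin (TCP) lies between the finger pads; the fingertips stand 19 mm ahead of it and the grasp point (between the pads) is the TCP (ctrl.tips_ahead is the z of the fingertips in the tool frame, in m); z points along the fingers, y is the line along which they close (so a half turn about z gives the same grasp; the last joint's range is limited). The gripper opens to 85 mm and grips with 20 to 120 N. Pads are 22 mm wide; open, the fingers measure 114 mm over their backs; the gripper's body (76 mm by 85 mm) begins 54 mm behind the grasp point. The pads swing forward as they close: fully open they stand 13 mm farther back than shut.
Start: joints at [0.979, 0.181, 1.607, -0, 1.354, -0.206], TCP at [0.216, 0.533, 0.25] pointing down, gripper open.
Joint ranges: [-2.99, 2.99], [-0.89, 2.07], [0.3, 2.58], [-1.14, 4.28], [0, 2.63], [-3.12, 3.12]. Speed limits (rad/s): [2.57, 2.57, 3.01, 3.14, 3.14, 3.14].

### API

Orientations are given as a unit quaternion [w, x, y, z].
In Python, from bench import readout, vision, ctrl gives the robot as it stands.
- The arm moves only by the tool play_rows, never from a script. Its arguments are lists of equal length, an entry for each row: "xyz": the shift along the tool's x, y, z in mm, a list of three; "rot": the turn, a rotation vector about the tool's x, y, z in rad, a list of three; "grip": the opening, from 0 (shut) to 1 (fully open). In form: {"xyz": [[x, y, z], ...], "rot": [[rx, ry, rz], ...], "grip": [grip, ...]}. A call has exactly 10 rows; each row is the pose to reach, as a shift and turn from the pose commanded when the call began, along the tool's axes at that moment; what a row does not reach only later rows make up. A row lasts 1/8 s, in which the tool goes at most 62.5 mm and 10.7 degrees, less where a joint would pass 70% of its speed; a pose out of reach is approached as far as the arm can. A call with a gripper value outside its range is refused whole. The fingers move at their own pace and stop on an object; the grip force is fixed at half the most. Time passes only in rows, so rows that repeat a pose let the fingers close, or fill a call up. It gives the time, the measured TCP pose, the force, the opening and the grip force at its end, in the units of the state.
- readout.get_obs(): the state, without advancing time (a new reading comes with each control period).
- vision.camera(name): name is "side" or "top"; returns a dict with "color" (400x640x3 uint8, red, green, blue), "depth" (400x640 float32, m along the optical axis (not along the pixel's ray), 0 where there is no reading), "camera_matrix" (3x3 intrinsics, pixels), "k1" (the pictures are not rectified: a ray, as slopes to the right and down, at radius r is drawn at 1 + k1 r^2 times it, then the intrinsics apply), "extrinsics" (4x4, takes a point from camera to world coordinates). Camera axes: x right, y down, z forward; pixel columns grow to the right and rows downward; lengths in m; the calibration is good to about 2 mm. A picture is of the moment at which its call begins.
- ctrl.hand_in(): hands the job in; it is judged then, once.
The state is a dict: "time_s": time; "q": joint angles; "dq": joint speeds; "joint_efforts": joint torques, N m; "eef_pos": TCP position; "eef_rot": TCP orientation; "wrist_force": force on the tool from outside, world axes, zero at the start; "torque": the same for the moment, N m; "opening": opening from 0.0 (shut) to 1.0 (fully open); "grasp_force": force on a finger pad.
Only numpy, scipy, OpenCV 4.12 (cv2) and the standard library are available. Lean on these libraries where they do the work, as an engineer would, in place of code of your own. Each camera call takes 0.05 s, during which the arm holds its last target. There are 200 camera calls.

## Working session

There is one attempt and no reset: what is moved stays moved. The work goes in short steps, Python scripts to look and compute and a tool call to move; the robot and the scene stay as the last step left them, time stands still between calls to the robot, and variables do not carry over. Pictures are saved under pics/ and viewed, at most 14 in all, crops included, and the job is handed in when it is done.

Besides the shell and the picture viewer there is one more tool, called after "Emit:" by a JSON object that holds its "api" and its "payload". play_rows: Moves the arm, as the interface text tells. Its arguments: {"type":"object","properties":{"xyz":{"type":"array","items":{"type":"array","items":{"type":"number"}}},"rot":{"type":"array","items":{"type":"array","items":{"type":"number"}}},"grip":{"type":"array","items":{"type":"number"}}},"required":["xyz","rot","grip"]}

```bash
mkdir -p pics; ls; python3 - <<'E'
from bench import readout, vision, ctrl
import cv2,json
o=readout.get_obs(); print(o, ctrl.tips_ahead)
for n in("top","side"):
    c=vision.camera(n); cv2.imwrite(f"pics/{n}0.png",c["color"][...,::-1]); print(n,c["camera_matrix"],c["k1"],c["extrinsics"])
E
```

```text
pics
{'time_s': 0.0, 'q': array([ 9.78703233e-01,  1.81580708e-01,  1.60797418e+00,  1.44380592e-05,
        1.35380808e+00, -2.06277646e-01]), 'dq': array([ 1.93806189e-05, -1.54805429e-03,  1.82936775e-03, -7.53418193e-04,
       -8.23568393e-04,  5.87908312e-04]), 'joint_efforts': array([ 9.08411894e-04, -4.44855416e+01, -3.51349354e+01,  4.66305863e-06,
        8.79600935e-03,  3.82620948e-07]), 'eef_pos': array([0.21605947, 0.53231562, 0.24937817]), 'eef_rot': array([-3.50526858e-04,  1.91714946e-01,  9.81450251e-01, -8.12825934e-04]), 'wrist_force': array([-1.58087621, -0.51208087, -0.30764977]), 'torque': array([ 0.02845862, -0.03898999, -0.04017743]), 'grasp_force': 0.0, 'opening': 0.9978761775274031} 0.019
top [[412.4902149    0.         327.22420053]
 [  0.         412.4902149  200.10812401]
 [  0.           0.           1.        ]] -0.029303909901722214 [[-0.00217528 -0.99419095  0.10760865  0.45365242]
 [-0.99994222  0.00102973 -0.01069992  0.00737276]
 [ 0.01052696 -0.10762571 -0.99413575  0.98436528]
 [ 0.          0.          0.          1.        ]]
side [[489.5362308    0.         324.2668996 ]
 [  0.         489.5362308  200.86119221]
 [  0.           0.           1.        ]] -0.012785043910613752 [[ 0.88336354 -0.33633519  0.32641613  0.19119423]
 [-0.4683024  -0.60512708  0.64382768 -0.70241514]
 [-0.01901866 -0.72159536 -0.69205378  0.81866608]
 [ 0.          0.          0.          1.        ]]
```

View pics/top0.png

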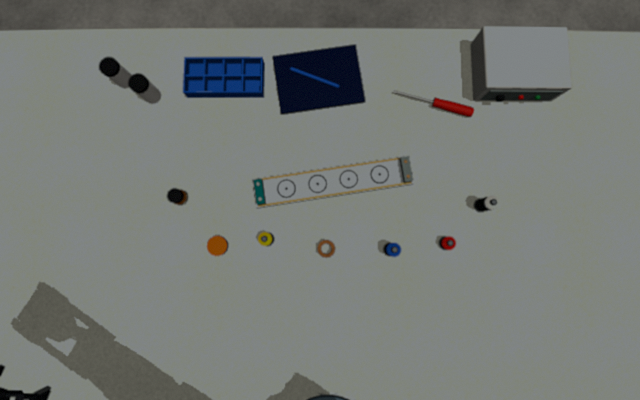

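View pics/side0.png

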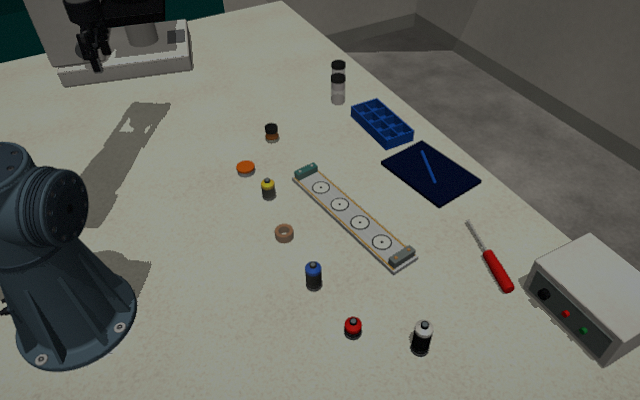

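The top view shows teal at the left (+y) end (260,190), the marks at about (287,188), (318,183), (348,179) and (379,174), and grey at (405,168). The objectives are yellow (265,238), blue (392,249), red (447,242) and white (487,203). So the assignment is a=red, b=yellow, c=blue, d=white.

```bash
cat > h.py <<'E'
import numpy as np, cv2
from bench import readout, vision, ctrl
def ray(c,uv):
    K=c["camera_matrix"]; d=(np.array(uv,float)-K[:2,2])/[K[0,0],K[1,1]]
    s=d.copy()
    for _ in range(20): s=d/(1+c["k1"]*(s@s))
    E=c["extrinsics"]; return E[:3,3],E[:3,:3]@np.r_[s,1]
def plane(c,uv,z):
    o,d=ray(c,uv); return (o+d*(z-o[2])/d[2])
def tri(c1,u1,c2,u2):
    o1,d1=ray(c1,u1);o2,d2=ray(c2,u2)
    t=np.linalg.lstsq(np.c_[d1,-d2],o2-o1,rcond=None)[0]
    p,q=o1+d1*t[0],o2+d2*t[1]; return (p+q)/2,np.linalg.norm(p-q)
def pix(c,p):
    E=c["extrinsics"];v=E[:3,:3].T@(np.array(p)-E[:3,3]);s=v[:2]/v[2]
    s=s*(1+c["k1"]*(s@s));K=c["camera_matrix"];return s*[K[0,0],K[1,1]]+K[:2,2]
def blob(c,col,near,r=22):
    hsv=cv2.cvtColor(c["color"],cv2.COLOR_RGB2HSV);H,S,V=[hsv[...,i].astype(int) for i in range(3)]
    m={"red":(S>150)&((H<8)|(H>172))&(V>60),"yellow":(S>140)&(H>20)&(H<35)&(V>60),
       "blue":(S>130)&(H>100)&(H<130)&(V>60),"white":(S<60)&(V>V0(c,near,r)),"teal":(S>100)&(H>75)&(H<100)}[col]
    w=np.zeros(m.shape,np.uint8);cv2.circle(w,tuple(int(x) for x in near),r,1,-1)
    ys,xs=np.nonzero(m&(w>0)); return np.array([xs.mean(),ys.mean()]) if len(xs) else None,len(xs)
def V0(c,near,r): return 235
H=dict(red=.040,yellow=.054,blue=.068,white=.082)
E
python3 - <<'E'
from h import *
t=vision.camera("top");s=vision.camera("side")
# marks: dark ring inside rail
g=cv2.cvtColor(t["color"],cv2.COLOR_RGB2GRAY)
P=[]
for u,v in [(287,188),(318,183),(348,179),(379,174)]:
    r=14;p=g[v-r:v+r+1,u-r:u+r+1].astype(float)
    p=cv2.resize(p,None,fx=4,fy=4,interpolation=cv2.INTER_CUBIC)
    b=cv2.threshold(p.clip(0,255).astype(np.uint8),0,255,cv2.THRESH_BINARY_INV+cv2.THRESH_OTSU)[1]
    cs=[c for c in cv2.findContours(b,cv2.RETR_LIST,cv2.CHAIN_APPROX_NONE)[0] if len(c)>20]
    for c in cs:
        e=cv2.fitEllipse(c)
        if 12*2<e[1][0]<28*4 and e[1][1]/e[1][0]<1.2:
            uv=[u-r+(e[0][0]+.5)/4-.5,v-r+(e[0][1]+.5)/4-.5];q=plane(t,uv,.012);print(u,np.round(uv,1),np.round(e[1],1)/4,np.round(q,4));P.append((u,q))
for col,a,b in [("red",(447,242),(352,327)),("yellow",(265,238),(268,185)),("blue",(392,249),(313,269)),]:
    u1,n1=blob(t,col,a);u2,n2=blob(s,col,b);p,e=tri(t,u1,s,u2)
    print(col,u1,n1,u2,n2,np.round(p,4),round(e,4),"planes",np.round(plane(t,u1,H[col]-.012),4),np.round(plane(s,u2,H[col]-.012),4))
for n,c,(u,v) in [("top",t,(485,203)),("side",s,(421,335))]:
    cv2.imwrite(f"pics/w_{n}.png",cv2.resize(c["color"][v-25:v+25,u-25:u+25,::-1],(500,500),interpolation=cv2.INTER_NEAREST))
cv2.imwrite("pics/w.png",np.hstack([cv2.imread("pics/w_top.png")[:,:400],cv2.imread("pics/w_side.png")[:,50:450]]))
u1,n=blob(t,"teal",(260,190));print(plane(t,u1,.03))
E
```

```text
287 [285.9 188.1] [15.025 15.1  ] [0.5878 0.0951 0.012 ]
287 [286.  188.1] [19.325 19.725] [0.5877 0.0949 0.012 ]
318 [317.2 183.4] [14.875 15.25 ] [0.5989 0.0208 0.012 ]
318 [317.2 183.3] [19.35  19.575] [0.5991 0.0208 0.012 ]
348 [348.2 178.6] [14.7 15.4] [ 0.6104 -0.0534  0.012 ]
348 [348.2 178.6] [19.3  19.45] [ 0.6104 -0.0533  0.012 ]
379 [379.2 173.9] [14.775 15.175] [ 0.6219 -0.1276  0.012 ]
379 [379.1 174. ] [19.25 19.4 ] [ 0.6216 -0.1274  0.012 ]
red [447.46728972 242.62616822] 107 [352.58857143 325.88571429] 175 [ 0.4568 -0.2832  0.0218] 0.0018 planes [ 0.4577 -0.2817  0.028 ] [ 0.4539 -0.2862  0.028 ]
yellow [265.02439024 238.39837398] 123 [267.08333333 184.72916667] 96 [0.4672 0.1399 0.0374] 0.0024 planes [0.4682 0.1388 0.042 ] [0.4644 0.1354 0.042 ]
blue [392.74358974 249.13675214] 117 [312.67164179 269.68656716] 134 [ 0.4425 -0.15    0.0494] 0.0019 planes [ 0.4435 -0.1492  0.056 ] [ 0.4395 -0.1544  0.056 ]
[0.57742408 0.15587718 0.03      ]
```

View pics/w.png

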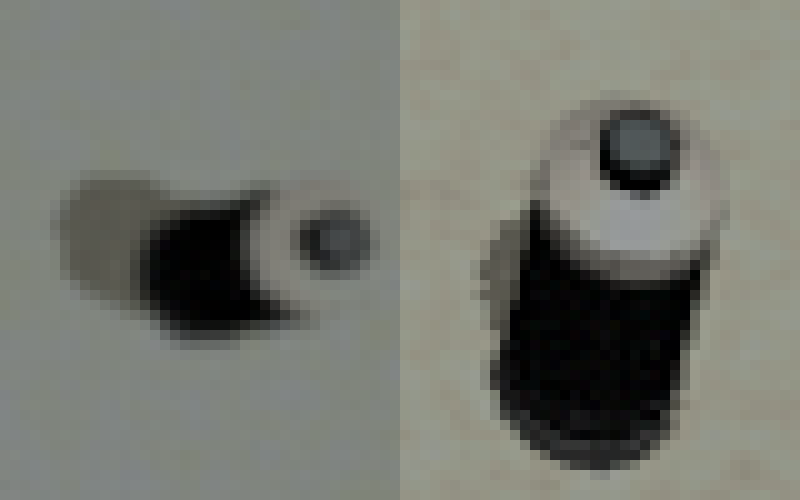

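White's nose is at about (492.9,201.5) in the top view and (424.5,323.5) in the side view. The marks come out 75 mm apart, as they should, with the rail turned 0.152 rad. I'll keep one tool yaw throughout: tool y across the rail, tool x along it toward mark a.

```bash
cat >> h.py <<'E'
from scipy.spatial.transform import Rotation as R
A=.1525; ty=np.array([np.cos(A),np.sin(A),0]); tx=np.array([-np.sin(A),np.cos(A),0])
def tool(p): return np.array([tx@p,ty@p,-p[2]])*1000
def cur(): o=readout.get_obs(); return o,tool(o["eef_pos"])
M=dict(a=[.5878,.0950,.012],b=[.5990,.0208,.012],c=[.6104,-.0533,.012],d=[.6218,-.1275,.012])
E
python3 - <<'E'
from h import *
t=vision.camera("top");s=vision.camera("side")
p,e=tri(t,(492.9,201.5),s,(424.5,323.5));print(p,e,plane(t,(492.9,201.5),.082),plane(s,(424.5,323.5),.082))
W=plane(t,(492.9,201.5),.082)
P=dict(white=W,red=[.4572,-.2825,0],yellow=[.4675,.139,0],blue=[.443,-.1498,0])
o,c=cur();print("tool cur",c)
q=o["eef_rot"];r=R.from_quat(q,scalar_first=True)
Rt=np.c_[tx,ty,[0,0,-1]]
print("rot needed in tool",(r.inv()*R.from_matrix(Rt)).as_rotvec())
for k,v in P.items(): v=np.array(v);v[2]=0;print(k,v,"tool",tool(v),"in present tool axes",r.inv().apply(v-o["eef_pos"])*1000)
for k,v in M.items(): print(k,tool(np.array(v)))
E
```

```text
[ 0.5473085  -0.36986663  0.08188119] 0.0011884752804431598 [ 0.54783896 -0.37010918  0.082     ] [ 0.54665125 -0.36975928  0.082     ]
tool cur [ 493.5561679   294.68105425 -249.98033322]
rot needed in tool [-6.21257745e-04  1.90548948e-04  1.03240809e+00]
white [ 0.54783896 -0.37010918  0.        ] tool [-449.03583282  485.25782119   -0.        ] in present tool axes [-646.96752397 -711.37888574  250.32469869]
red [ 0.4572 -0.2825  0.    ] tool [-348.67448087  408.97945717   -0.        ] in present tool axes [-530.01921116 -664.32698088  250.31191724]
yellow [0.4675 0.139  0.    ] tool [ 66.36908703 483.18981186  -0.        ] in present tool axes [-380.91669532 -269.94552625  250.09279245]
blue [ 0.443  -0.1498  0.    ] tool [-215.35742872  415.10265947   -0.        ] in present tool axes [-466.91749691 -546.72978826  250.24909026]
a [  4.60500999 595.40963536 -12.        ]
b [-70.43524139 595.20796094 -12.        ]
c [-145.40703525  595.21915636  -12.        ]
d [-220.47766855  595.21516082  -12.        ]
```

Emit:
{"api": "play_rows", "payload": {"xyz": [[-30,-33,0],[-70,-77,0],[-115,-126,0],[-160,-176,0],[-205,-225,0],[-250,-275,0],[-295,-324,0],[-340,-374,0],[-380,-418,0],[-400,-440,0]], "rot": [[0,0,0.12],[0,0,0.26],[0,0,0.4],[0,0,0.54],[0,0,0.68],[0,0,0.82],[0,0,0.95],[0,0,1.032],[0,0,1.032],[0,0,1.032]], "grip": [1,1,1,1,1,1,1,1,1,1]}}

```text
time_s: 1.55
eef_pos: [0.4219, -0.0278, 0.2507]
eef_rot: [0.001, 0.652, 0.759, 0.0]
wrist_force: [0.5, 1.0, 0.3]
opening: 0.999
grasp_force: 0.0
```

```bash
python3 -c "
from h import *
o,c=cur();print(c,o['eef_pos'],o['q'],(R.from_quat(o['eef_rot'],scalar_first=True).inv()*R.from_matrix(np.c_[tx,ty,[0,0,-1]])).as_rotvec(), np.array([-449,485.3,0])-c)"
```

```text
[ -91.59523411  412.7476035  -250.67940458] [ 0.42187161 -0.0278319   0.2506794 ] [-3.48309236e-01 -1.80104679e-01  1.96721054e+00  9.55538671e-05
  1.35323885e+00 -4.99980039e-01] [ 0.00113971  0.00051686 -0.00084976] [-357.40476589   72.5523965   250.67940458]
```

Emit:
{"api": "play_rows", "payload": {"xyz": [[-30,6,0],[-75,15,0],[-125,25,0],[-175,36,20],[-225,46,40],[-275,56,60],[-320,66,80],[-350,72,90],[-357,73,90],[-357,73,90]], "rot": [[0,0,0],[0,0,0],[0,0,0],[0,0,0],[0,0,0],[0,0,0],[0,0,0],[0,0,0],[0,0,0],[0,0,0]], "grip": [1,1,1,1,1,1,1,1,1,1]}}

```text
time_s: 2.8
eef_pos: [0.5479, -0.3669, 0.1604]
eef_rot: [-0.0, 0.651, 0.759, 0.0]
wrist_force: [0.1, 0.4, -0.0]
opening: 1.0
grasp_force: 0.0
```

```bash
python3 -c "
from h import *
o,c=cur();print(c,o['q'], np.array([-449,485.3,-46])-c)
t=vision.camera('side');u,v=pix(t,[.548,-.37,.08]).astype(int);cv2.imwrite('pics/s1.png',cv2.resize(t['color'][v-110:v+60,u-100:u+100,::-1],None,fx=3,fy=3))"
```

```text
[-445.89831236  485.75172744 -160.38038566] [-7.69845982e-01  4.48570881e-01  1.45301160e+00  1.86761884e-04
  1.24039432e+00 -9.22590179e-01] [ -3.10168764  -0.45172744 114.38038566]
```

View pics/s1.png

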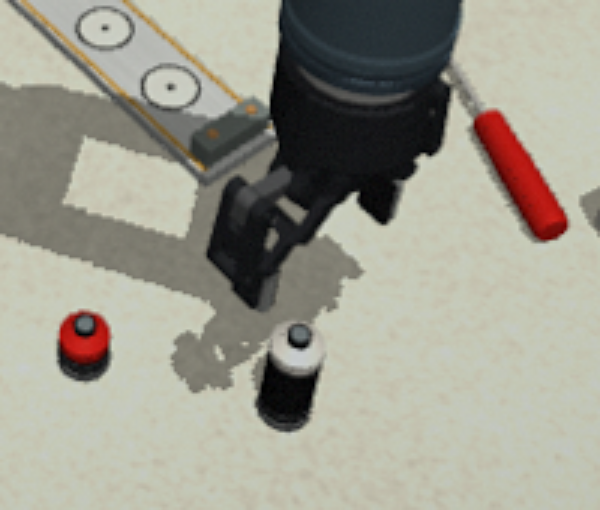

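The open gripper is above the white objective (about (290,370) in the crop), with the fingers straddling it. I'll lower and close.

Emit:
{"api": "play_rows", "payload": {"xyz": [[-3,0,20],[-3,0,45],[-3,0,70],[-3,0,92],[-3,0,108],[-3,0,114],[-3,0,114],[-3,0,114],[-3,0,114],[-3,0,114]], "rot": [[0,0,0],[0,0,0],[0,0,0],[0,0,0],[0,0,0],[0,0,0],[0,0,0],[0,0,0],[0,0,0],[0,0,0]], "grip": [1,1,1,1,1,1,0.6,0.5,0.2,0.2]}}

```text
time_s: 4.1
eef_pos: [0.5489, -0.3707, 0.0475]
eef_rot: [0.001, 0.651, 0.759, -0.0]
wrist_force: [-0.4, 1.0, 4.5]
opening: 0.362
grasp_force: 59.3
```

```bash
python3 -c "
from h import *
o,c=cur();print(c)
t=vision.camera('side');u,v=pix(t,[.548,-.37,.08]).astype(int);cv2.imwrite('pics/s2.png',cv2.resize(t['color'][v-110:v+60,u-100:u+100,::-1],None,fx=3,fy=3))"
```

```text
[-449.78446316  486.23829551  -47.45266044]
```

View pics/s2.png

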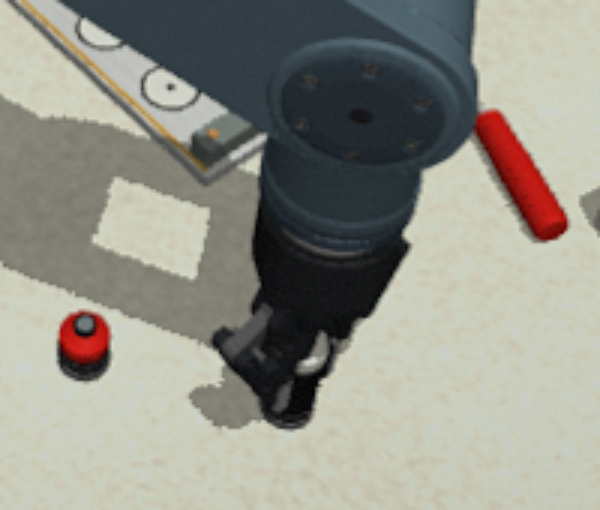

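The white barrel is held at the nose-up pose (about (290,390)), 59 N, opening 31 mm, which fits the 32 mm barrel. Next I'll lift it and carry it above mark d.

Emit:
{"api": "play_rows", "payload": {"xyz": [[0,0,-15],[0,0,-45],[20,9,-70],[55,26,-75],[95,45,-75],[135,65,-75],[175,84,-75],[208,99,-75],[225,107,-75],[228.5,109,-75]], "rot": [[0,0,0],[0,0,0],[0,0,0],[0,0,0],[0,0,0],[0,0,0],[0,0,0],[0,0,0],[0,0,0],[0,0,0]], "grip": [0.2,0.2,0.2,0.2,0.2,0.2,0.2,0.2,0.2,0.2]}}

```text
time_s: 5.4
eef_pos: [0.6215, -0.1269, 0.1215]
eef_rot: [0.0, 0.65, 0.76, -0.0]
wrist_force: [0.1, -0.8, -2.0]
opening: 0.365
grasp_force: 59.5
```

```bash
python3 -c "
from h import *
o,c=cur();print(c,o['opening'],o['wrist_force'])
t=vision.camera('side');o,c=cur();print(c,np.array([-220.5,595.2,-59.5])-c);u,v=pix(t,[.62,-.1275,.05]).astype(int);cv2.imwrite('pics/s3.png',cv2.resize(t['color'][v-130:v+60,u-120:u+100,::-1],None,fx=3,fy=3))"
```

```text
[-219.87386053  594.95534658 -121.48131325] 0.3646002364866541 [ 0.05275464 -0.76079739 -1.9823396 ]
[-220.37859078  594.87395904 -121.45684223] [-0.12140922  0.32604096 61.95684223]
```

View pics/s3.png

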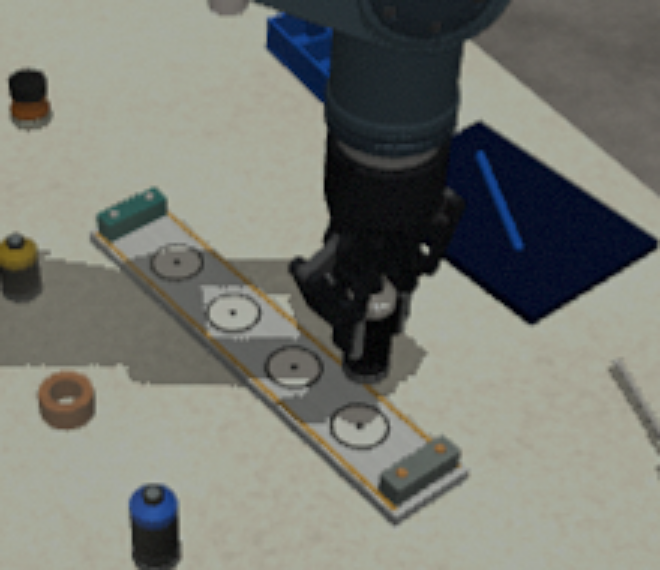

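The white objective hangs upright over mark d. Its base appears at (370,375) in the crop, with the mark at (360,425), which fits the 62 mm of height left. I'll lower and release.

Emit:
{"api": "play_rows", "payload": {"xyz": [[0,0,15],[0,0,32],[0,0,46],[0,0,55],[0,0,60],[0,0,61.5],[0,0,61.5],[0,0,61.5],[0,0,61.5],[0,0,61.5]], "rot": [[0,0,0],[0,0,0],[0,0,0],[0,0,0],[0,0,0],[0,0,0],[0,0,0],[0,0,0],[0,0,0],[0,0,0]], "grip": [0.2,0.2,0.2,0.2,0.2,0.2,0.2,0.45,0.7,1]}}

```text
time_s: 6.7
eef_pos: [0.6216, -0.1278, 0.0603]
eef_rot: [0.0, 0.651, 0.759, 0.0]
wrist_force: [-0.3, 0.3, 0.9]
opening: 0.854
grasp_force: 0.0
```

```bash
python3 -c "
from h import *
o,c=cur();print(c,o['opening'],o['wrist_force'])
print('to blue',np.array([-215.4,415.1,-40])-c)"
```

```text
[-220.69930503  594.98419915  -60.28402092] 0.8537424299690982 [-0.29325362  0.25946858  0.87481176]
to blue [   5.29930503 -179.88419915   20.28402092]
```

Emit:
{"api": "play_rows", "payload": {"xyz": [[0,0,-10],[0,0,-35],[0,0,-65],[0,-10,-85],[0,-45,-90],[2,-90,-90],[4,-130,-80],[5,-160,-65],[5,-178,-55],[5,-180,-50]], "rot": [[0,0,0],[0,0,0],[0,0,0],[0,0,0],[0,0,0],[0,0,0],[0,0,0],[0,0,0],[0,0,0],[0,0,0]], "grip": [1,1,1,1,1,1,1,1,1,1]}}

```text
time_s: 7.95
eef_pos: [0.4419, -0.1502, 0.11]
eef_rot: [0.0, 0.651, 0.759, -0.0]
wrist_force: [-1.2, 0.8, 0.5]
opening: 0.997
grasp_force: 0.0
```

```bash
python3 -c "
from h import *
o,c=cur()
t=vision.camera('side');o,c=cur();print(c,np.array([-215.4,415.1,-40])-c);cv2.imwrite('pics/s4.png',cv2.resize(t['color'][120:360,220:480,::-1],None,fx=2.5,fy=2.5))"
```

```text
[-215.72190359  414.45466222 -109.71250752] [ 0.32190359  0.64533778 69.71250752]
```

View pics/s4.png

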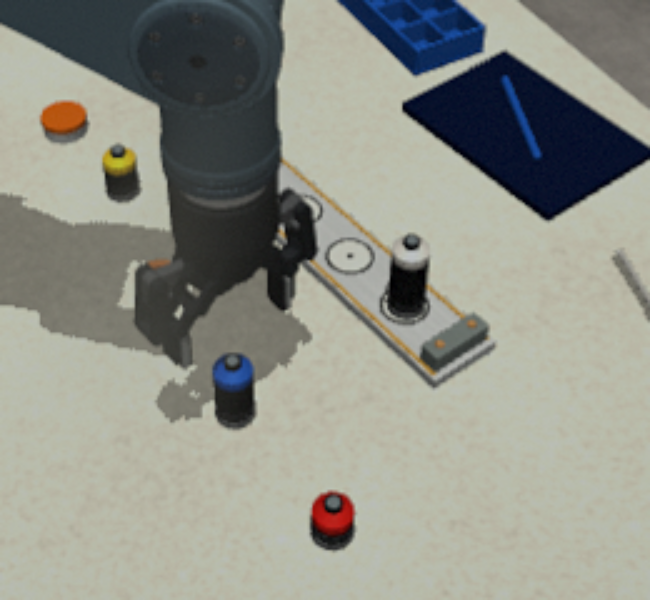

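White stands centred on mark d (405,305), and the open fingers straddle the blue one (233,390). I'll lower and close.

Emit:
{"api": "play_rows", "payload": {"xyz": [[0,0.5,12],[0,0.5,30],[0,0.5,48],[0,0.5,62],[0,0.5,69],[0,0.5,70],[0,0.5,70],[0,0.5,70],[0,0.5,70],[0,0.5,70]], "rot": [[0,0,0],[0,0,0],[0,0,0],[0,0,0],[0,0,0],[0,0,0],[0,0,0],[0,0,0],[0,0,0],[0,0,0]], "grip": [1,1,1,1,1,1,0.6,0.5,0.2,0.2]}}

```text
time_s: 9.25
eef_pos: [0.4436, -0.1504, 0.0404]
eef_rot: [0.001, 0.651, 0.759, 0.0]
wrist_force: [-0.7, -0.5, 4.0]
opening: 0.359
grasp_force: 59.3
```

```bash
python3 -c "
from h import *
o,c=cur();print(c,np.array([-145.4,595.2,-12])-c+[0,0,c[2]])"
```

```text
[-216.00936645  415.60340383  -40.42335303] [ 70.60936645 179.59659617 -12.        ]
```

Emit:
{"api": "play_rows", "payload": {"xyz": [[0,0,-15],[0,0,-45],[6,15,-70],[15,40,-75],[29,75,-75],[43,110,-75],[56,145,-75],[66,168,-75],[70.3,178,-75],[70.3,180,-75]], "rot": [[0,0,0],[0,0,0],[0,0,0],[0,0,0],[0,0,0],[0,0,0],[0,0,0],[0,0,0],[0,0,0],[0,0,0]], "grip": [0.2,0.2,0.2,0.2,0.2,0.2,0.2,0.2,0.2,0.2]}}

```text
time_s: 10.5
eef_pos: [0.6101, -0.053, 0.1149]
eef_rot: [-0.0, 0.651, 0.759, -0.0]
wrist_force: [-0.0, 0.1, -1.1]
opening: 0.359
grasp_force: 59.7
```

```bash
python3 -c "
from h import *
t=vision.camera('side');o,c=cur();print(c,np.array([-145.7,595.2,-52.4])-c, o['opening'],o['grasp_force'])"
```

```text
[-145.34457426  594.80762062 -114.83439671] [-0.35542574  0.39237938 62.43439671] 0.3587463967143699 59.66817737091333
```

Emit:
{"api": "play_rows", "payload": {"xyz": [[0,0.3,15],[0,0.3,32],[0,0.3,46],[0,0.3,55],[0,0.3,60],[0,0.3,62],[0,0.3,62],[0,0.3,62],[0,0.3,62],[0,0.3,62]], "rot": [[0,0,0],[0,0,0],[0,0,0],[0,0,0],[0,0,0],[0,0,0],[0,0,0],[0,0,0],[0,0,0],[0,0,0]], "grip": [0.2,0.2,0.2,0.2,0.2,0.2,0.2,0.45,0.7,1]}}

```text
time_s: 11.8
eef_pos: [0.6109, -0.0532, 0.0532]
eef_rot: [0.0, 0.651, 0.759, 0.0]
wrist_force: [0.5, 0.3, 0.6]
opening: 0.858
grasp_force: 0.0
```

```bash
python3 -c "
from h import *
o,c=cur();print(c,o['opening'],o['wrist_force'])
print('to yellow',np.array([66.4,483.2,-32])-c)"
```

```text
[-145.37724695  595.71073604  -53.17960574] 0.8575919135618656 [0.50660632 0.27218139 0.61529539]
to yellow [ 211.77724695 -112.51073604   21.17960574]
```

Emit:
{"api": "play_rows", "payload": {"xyz": [[0,0,-10],[0,0,-35],[0,0,-65],[15,-8,-85],[55,-29,-85],[100,-53,-85],[145,-77,-80],[185,-98,-65],[208,-110,-55],[212,-112.5,-50]], "rot": [[0,0,0],[0,0,0],[0,0,0],[0,0,0],[0,0,0],[0,0,0],[0,0,0],[0,0,0],[0,0,0],[0,0,0]], "grip": [1,1,1,1,1,1,1,1,1,1]}}

```text
time_s: 13.05
eef_pos: [0.4661, 0.1404, 0.1029]
eef_rot: [-0.0, 0.65, 0.76, -0.0]
wrist_force: [1.1, -0.2, 0.2]
opening: 0.998
grasp_force: 0.0
```

```bash
python3 -c "
from h import *
t=vision.camera('side');o,c=cur();print(c,np.array([66.4,483.2,-32])-c);cv2.imwrite('pics/s5.png',cv2.resize(t['color'][70:310,190:450,::-1],None,fx=2.5,fy=2.5))"
```

```text
[  67.52857779  482.2255703  -102.56948756] [-1.12857779  0.9744297  70.56948756]
```

View pics/s5.png

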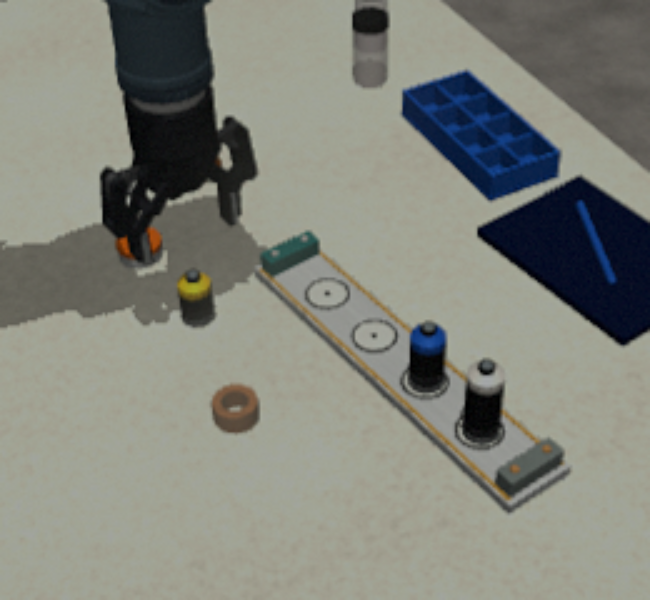

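Blue stands centred on mark c (425,378), white on d (480,428). The fingers straddle yellow (195,295).

Emit:
{"api": "play_rows", "payload": {"xyz": [[-1,0.5,12],[-1,0.5,30],[-1,0.5,48],[-1,0.5,62],[-1,0.5,69],[-1,0.5,70.5],[-1,0.5,70.5],[-1,0.5,70.5],[-1,0.5,70.5],[-1,0.5,70.5]], "rot": [[0,0,0],[0,0,0],[0,0,0],[0,0,0],[0,0,0],[0,0,0],[0,0,0],[0,0,0],[0,0,0],[0,0,0]], "grip": [1,1,1,1,1,1,0.6,0.5,0.2,0.2]}}

```text
time_s: 14.35
eef_pos: [0.4683, 0.1384, 0.033]
eef_rot: [0.0, 0.651, 0.759, 0.0]
wrist_force: [-1.1, 0.4, 5.1]
opening: 0.356
grasp_force: 59.2
```

```bash
python3 -c "
from h import *
o,c=cur();print(c,np.array([-70.4,595.2,-12])-c+[0,0,c[2]])"
```

```text
[ 65.70063778 483.90526186 -32.95000271] [-136.10063778  111.29473814  -12.        ]
```

Emit:
{"api": "play_rows", "payload": {"xyz": [[0,0,-15],[0,0,-45],[-10,8,-70],[-28,23,-75],[-55,45,-75],[-82,67,-75],[-110,90,-75],[-128,105,-75],[-135,110,-75],[-136.5,111.5,-75]], "rot": [[0,0,0],[0,0,0],[0,0,0],[0,0,0],[0,0,0],[0,0,0],[0,0,0],[0,0,0],[0,0,0],[0,0,0]], "grip": [0.2,0.2,0.2,0.2,0.2,0.2,0.2,0.2,0.2,0.2]}}

```text
time_s: 15.6
eef_pos: [0.5984, 0.02, 0.1065]
eef_rot: [-0.001, 0.651, 0.759, -0.0]
wrist_force: [0.1, -0.1, -0.5]
opening: 0.36
grasp_force: 59.6
```

```bash
python3 -c "
from h import *
t=vision.camera('side');o,c=cur();print(c,np.array([-70.7,595.2,-44.95])-c, o['opening'],o['grasp_force'])"
```

```text
[ -70.77159727  594.45514807 -106.61810811] [ 0.07159727  0.74485193 61.66810811] 0.3630904893055177 59.58476952509329
```

Emit:
{"api": "play_rows", "payload": {"xyz": [[0,0.4,15],[0,0.4,32],[0,0.4,46],[0,0.4,55],[0,0.4,60],[0,0.4,61.5],[0,0.4,61.5],[0,0.4,61.5],[0,0.4,61.5],[0,0.4,61.5]], "rot": [[0,0,0],[0,0,0],[0,0,0],[0,0,0],[0,0,0],[0,0,0],[0,0,0],[0,0,0],[0,0,0],[0,0,0]], "grip": [0.2,0.2,0.2,0.2,0.2,0.2,0.2,0.45,0.7,1]}}

```text
time_s: 16.9
eef_pos: [0.5994, 0.0204, 0.0462]
eef_rot: [0.0, 0.651, 0.759, 0.0]
wrist_force: [0.2, -0.4, -0.8]
opening: 0.86
grasp_force: 0.0
```

```bash
python3 -c "
from h import *
o,c=cur();print(c,o['opening'],o['wrist_force'])
print('to red',np.array([-348.7,409,-27])-c)"
```

```text
[-70.87056303 595.59294625 -46.17570973] 0.8596257167670345 [ 0.16083183 -0.36406878 -0.79214322]
to red [-277.82943697 -186.59294625   19.17570973]
```

Emit:
{"api": "play_rows", "payload": {"xyz": [[0,0,-10],[0,0,-40],[0,0,-80],[-15,-20,-95],[-60,-55,-95],[-110,-90,-95],[-160,-122,-95],[-210,-152,-85],[-255,-175,-70],[-278,-186.5,-60]], "rot": [[0,0,0],[0,0,0],[0,0,0],[0,0,0],[0,0,0],[0,0,0],[0,0,0],[0,0,0],[0,0,0],[0,0,0]], "grip": [1,1,1,1,1,1,1,1,1,1]}}

```text
time_s: 18.15
eef_pos: [0.4563, -0.2853, 0.1063]
eef_rot: [0.001, 0.652, 0.758, -0.0]
wrist_force: [0.1, -0.2, 0.3]
opening: 0.993
grasp_force: 0.0
```

```bash
python3 -c "
from h import *
t=vision.camera('side');t=vision.camera('side');o,c=cur();print(c,np.array([-348.7,409,-27])-c);cv2.imwrite('pics/s6.png',cv2.resize(t['color'][130:370,220:480,::-1],None,fx=2.5,fy=2.5))"
```

```text
[-351.00363186  407.4296084  -105.60392312] [ 2.30363186  1.5703916  78.60392312]
```

View pics/s6.png

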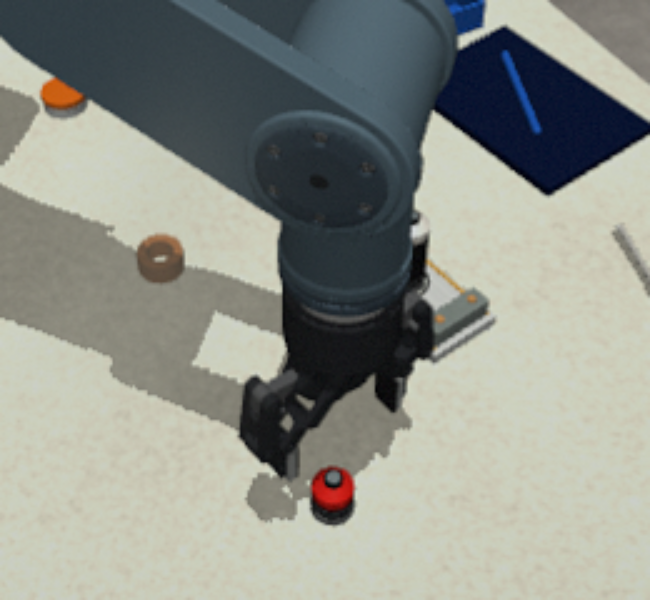

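Red is at (332,490), with the fingers straddling it. Lower to TCP z = 27 mm.

Emit:
{"api": "play_rows", "payload": {"xyz": [[0.5,0.5,14],[0.5,0.5,34],[0.5,0.5,54],[0.5,0.5,70],[0.5,0.5,77],[0.5,0.5,78.5],[0.5,0.5,78.5],[0.5,0.5,78.5],[0.5,0.5,78.5],[0.5,0.5,78.5]], "rot": [[0,0,0],[0,0,0],[0,0,0],[0,0,0],[0,0,0],[0,0,0],[0,0,0],[0,0,0],[0,0,0],[0,0,0]], "grip": [1,1,1,1,1,1,0.6,0.5,0.2,0.2]}}

```text
time_s: 19.5
eef_pos: [0.4581, -0.2826, 0.0281]
eef_rot: [0.001, 0.651, 0.759, -0.0]
wrist_force: [-0.9, 0.8, 4.7]
opening: 0.35
grasp_force: 59.3
```

```bash
python3 -c "
from h import *
o,c=cur();print(c,np.array([4.6,595.4,-12])-c+[0,0,c[2]])
t=vision.camera('side');cv2.imwrite('pics/s7.png',cv2.resize(t['color'][270:370,300:420,::-1],None,fx=5,fy=5))"
```

```text
[-348.92400847  409.86434595  -28.08552216] [353.52400847 185.53565405 -12.        ]
```

View pics/s7.png

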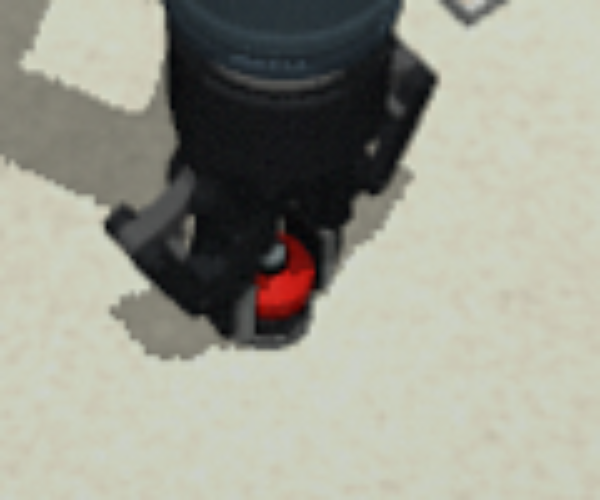

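Red is held upright on its barrel (275,290). I'll lift it and carry it toward mark a, swinging wide of the placed ones.

Emit:
{"api": "play_rows", "payload": {"xyz": [[0,0,-15],[0,0,-45],[15,0,-80],[45,0,-100],[85,5,-105],[125,15,-105],[165,30,-105],[205,48,-105],[240,66,-105],[270,82,-105]], "rot": [[0,0,0],[0,0,0],[0,0,0],[0,0,0],[0,0,0],[0,0,0],[0,0,0],[0,0,0],[0,0,0],[0,0,0]], "grip": [0.2,0.2,0.2,0.2,0.2,0.2,0.2,0.2,0.2,0.2]}}

```text
time_s: 20.8
eef_pos: [0.4977, -0.0012, 0.133]
eef_rot: [0.0, 0.651, 0.759, 0.0]
wrist_force: [0.3, 0.1, -0.5]
opening: 0.35
grasp_force: 59.4
```

Emit:
{"api": "play_rows", "payload": {"xyz": [[25,25,0],[50,52,0],[70,78,5],[80,94,15],[83.5,102,30],[83.5,103.5,40],[83.5,103.5,45],[83.5,103.5,45],[83.5,103.5,45],[83.5,103.5,45]], "rot": [[0,0,0],[0,0,0],[0,0,0],[0,0,0],[0,0,0],[0,0,0],[0,0,0],[0,0,0],[0,0,0],[0,0,0]], "grip": [0.2,0.2,0.2,0.2,0.2,0.2,0.2,0.2,0.2,0.2]}}

```text
time_s: 22.05
eef_pos: [0.5874, 0.0953, 0.0879]
eef_rot: [0.0, 0.651, 0.759, 0.0]
wrist_force: [-0.0, -1.0, -0.9]
opening: 0.354
grasp_force: 59.5
```

```bash
python3 -c "
from h import *
o,c=cur();print(c,np.array([4.6,595.4,-40.1])-c, o['opening'],o['grasp_force'])
t=vision.camera('side');cv2.imwrite('pics/s8.png',cv2.resize(t['color'][100:300,230:450,::-1],None,fx=3,fy=3))"
```

```text
[  5.00696112 595.03802754 -87.86782707] [-0.40696112  0.36197246 47.76782707] 0.35368118288790873 59.45170517923543
```

View pics/s8.png

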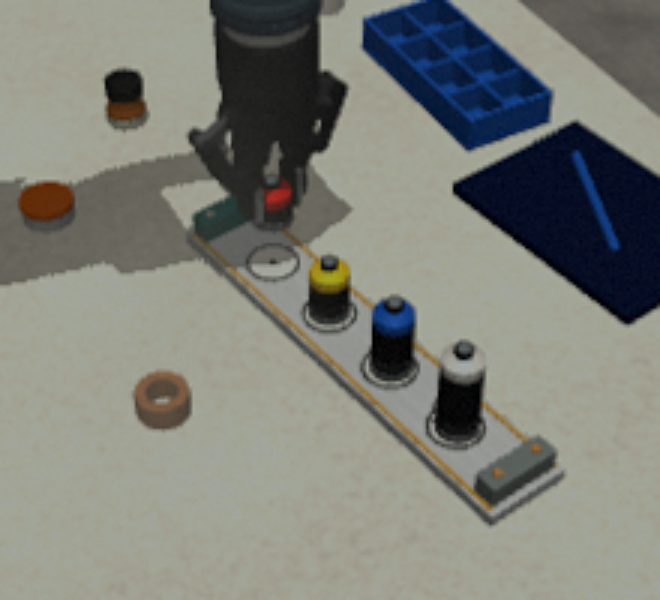

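Yellow (330,300), blue (392,350) and white (458,405) stand centred on b, c and d. Red hangs over mark a (273,262), 47.5 mm up.

Emit:
{"api": "play_rows", "payload": {"xyz": [[0,0.3,10],[0,0.3,22],[0,0.3,34],[0,0.3,42],[0,0.3,46],[0,0.3,47.5],[0,0.3,47.5],[0,0.3,47.5],[0,0.3,47.5],[0,0.3,47.5]], "rot": [[0,0,0],[0,0,0],[0,0,0],[0,0,0],[0,0,0],[0,0,0],[0,0,0],[0,0,0],[0,0,0],[0,0,0]], "grip": [0.2,0.2,0.2,0.2,0.2,0.2,0.2,0.45,0.7,1]}}

```text
time_s: 23.35
eef_pos: [0.5875, 0.0956, 0.0399]
eef_rot: [0.0, 0.651, 0.759, 0.0]
wrist_force: [0.1, -0.1, -0.2]
opening: 0.857
grasp_force: 0.0
```

Emit:
{"api": "play_rows", "payload": {"xyz": [[0,0,0],[0,0,-10],[0,0,-35],[0,0,-70],[0,0,-105],[10,-30,-140],[30,-70,-150],[50,-110,-150],[70,-150,-150],[70,-150,-150]], "rot": [[0,0,0],[0,0,0],[0,0,0],[0,0,0],[0,0,0],[0,0,0],[0,0,0],[0,0,0],[0,0,0],[0,0,0]], "grip": [1,1,1,1,1,1,1,1,1,1]}}

```text
time_s: 24.6
eef_pos: [0.426, 0.1428, 0.1901]
eef_rot: [-0.0, 0.65, 0.76, -0.0]
wrist_force: [0.7, -0.3, 0.2]
opening: 1.005
grasp_force: 0.0
```

```bash
python3 -c "
from h import *
s=vision.camera('side');t=vision.camera('top')
for k,m,n in [('red','a',.04),('yellow','b',.054),('blue','c',.068)]:
    p=np.array(M[m]);z=np.array([0,0,n-.014])
    u1,n1=blob(t,k,pix(t,p+z));u2,n2=blob(s,k,pix(s,p+z))
    if n1 and n2:
        q,e=tri(t,u1,s,u2);print(k,np.round((q-p)*1000,1),round(e*1000,1))
    else: print(k,n1,n2)
cv2.imwrite('pics/s9.png',cv2.resize(s['color'][130:290,270:430,::-1],None,fx=3.7,fy=3.7))"
```

```text
red [-0.4 -1.  24. ] 0.8
yellow [-0.3  2.2 36.4] 0.6
blue [-0.   0.2 51. ] 0.9
```

View pics/s9.png

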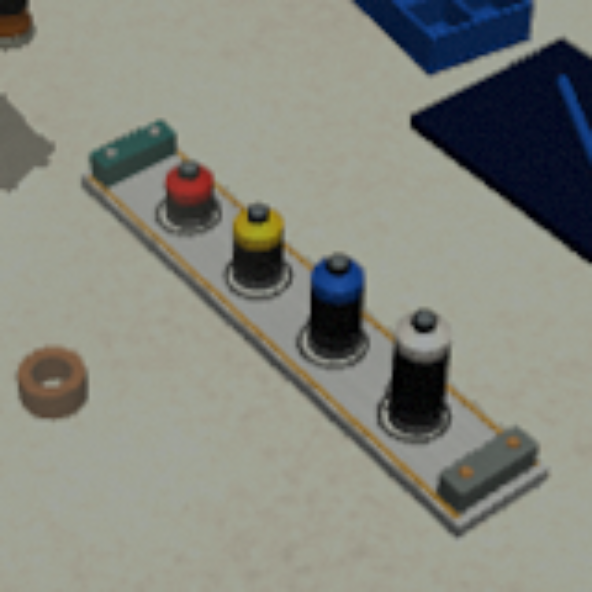

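All four stand upright inside their mark rings: red (190,200) beside the teal stop, then yellow (258,255), blue (335,310) and white (418,375) beside the grey one. The three I re-measured (red, yellow, blue) are within about 2 mm of their marks, and the arm is clear.

```bash
python3 -c "
from bench import ctrl
print(ctrl.hand_in())"
```

```text
the job is handed in; nothing more can be done
None
```

The job is handed in: red, yellow, blue and white stand upright and released on marks a to d, red next to the teal stop. Red, yellow and blue measured within about 2 mm of their marks, and white was checked by eye only. The hand-in gave no verdict.

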